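# Shift the dish rocker into its green gear and start it

### The arm

A 7-joint arm with a two-finger parallel gripper is mounted at the origin on a cart in front of the work surface, level with it; the furniture and walls round the work are solid. World frame = base frame: x ahead of the robot, y to its left, z up, the work surface at z = 0. Lengths are in m, angles in rad, forces in N, time in s.
With the tool pointing down it reaches from about 0.4 to 0.85 m from the base axis. Payload 4.5 kg.
Tool frame: the origin (TCP) lies on the mounting face of the last link; the fingertips stand 166 mm ahead of it and the grasp point (between the pads) lies 147 mm ahead of it; z points along the fingers, y is the line along which they close (so a half turn about z gives the same grasp; the last joint's range is limited). The gripper opens to 88 mm and grips with 3 to 60 N. Pads are 18 mm wide; open, the fingers measure 123 mm over their backs; the gripper's body (75 mm by 187 mm) begins 45 mm behind the grasp point.
Start: joints at [1.161, 0.689, -0.195, 1.565, 0.157, 0.902, -0.215], TCP at [0.268, -0.564, 0.405] pointing down, gripper open.
Joint ranges: [-3.01, 3.01], [-0.46, 2.08], [-1.47, 1.51], [0.13, 2.56], [-1, 4.14], [0.04, 2.09], [-2.66, 2.66]. Speed limits (rad/s): [2.57, 2.57, 3.14, 3.14, 3.14, 3.14, 3.14].

### API

Orientations are given as a rotation vector (axis times angle).
In Python, from cell import r gives the robot as it stands.
- The arm moves only by the shell command python3 -m inch 'ROWS'. ROWS is JSON, a list of rows, each a list of 7 numbers: the turn, a rotation vector about the tool's x, y, z scaled (see below), then the shift along the tool's x, y, z scaled (see below), then the gripper's target within -1 to 1 (shut at 1, half-way at 0, fully open at -1). A call has 1 to 20 rows; each row shifts and turns the commanded pose from where the row before left it, along the tool's axes as they then stand; what a row does not reach is not made up. The controller multiplies each number of a shift by 0.025 m and each number of a turn by 6 degrees. A row lasts 1/12 s, in which the tool goes at most 41.7 mm and 7.16 degrees, less where a joint would pass 70% of its speed; a pose out of reach is approached as far as the arm can. A call with a number of a shift or a turn outside -1 to 1 is refused whole. A call with a gripper value outside its range is refused whole. The fingers move at their own pace and stop on an object; the grip force is fixed at half the most. Time passes only in rows, so rows that do not move let the fingers close. It gives the time, the measured TCP pose, the force, the opening and the grip force at its end, in the units of the state.
- r.state(): the state, without advancing time (a new reading comes with each control period).
- r.camera(name): name is "scene" or "top" or "wrist"; returns (picture, depth): 420x560x3 uint8, blue, green, red; 420x560 float32, m along the optical axis (not along the pixel's ray), 0 where there is no reading.
- r.camera_model(name): a dict with "fov_y" (degrees; the focal length in pixels is half the picture's height over the tangent of half this angle, whatever the lens; pixels are square), "cx", "cy" (the principal point, pixels), "R" (3x3) and "t" (3): a world point X has camera coordinates R X + t; the wrist camera has in their place "hand_eye" (4x4, takes a point from camera to tool coordinates, whose origin is the TCP and whose axes are the flange's). Camera axes: x right, y down, z forward; pixel columns grow to the right and rows downward; lengths in m; the calibration is good to about 2 mm. A picture is of the moment at which its call begins: read the wrist's pose just before it. camera_model takes no time and is no camera call.
- r.finish_job(): hands the job in; it is judged then, once.
The state is a dict: "t": time; "joints": joint angles; "qd": joint speeds; "joint_torque": joint torques, N m; "eef_pos": TCP position; "ee_rot": TCP orientation; "contact_force": force on the tool from outside, world axes, zero at the start; "wrist_torque": the same for the moment, N m; "opening": finger opening in m; "finger_force": force on a finger pad.
Only numpy, scipy, OpenCV 4.12 (cv2) and the standard library are available. Lean on these libraries where they do the work, as an engineer would, in place of code of your own. Each camera call takes 0.05 s, during which the arm holds its last target. There are 200 camera calls.

### The job

The dish rocker has stopped with its gear lever in the left leg of the H-shaped gate. With the fingertips, push the lever out to neutral, across the gate and fully home in the slot marked with the green dot; only then press the white start button fully down and let it spring back. Leave the petri dishes on the tray and the violet tube rack beside the rocker where they stand.

Things in the scene. Friction and masses are not known exactly. Their poses are not given: they have to be found in the camera images.
- rocker: Dish rocker, fixed white case 150 (x) x 340 (y) mm. Origin: centre of its underside, on the bench. Own axes: x away from the robot, y left, z up; turned by up to 0.2 rad. Left (y +27 to +177 mm): tray with blue mat, top 101 mm high, lips 106 mm, holding the dishes. Right: grey deck, 68 mm high, with the button and the gear gate.
- gate_centre (a point): Centre of the H slot on the top face of the aluminium gate plate (86 x 81 mm), 75 mm above the bench; axes as the rocker's. Legs run along x at y = +14 (left) and -14 mm (right) between ends at x = +-23 mm; the cross channel (neutral) runs along y at x = 0. Slots are 14 mm wide, corners rounded.
- knob (a point): Centre of the black ball knob, 32 mm across, on the gear lever: a 10 mm stem pivoted 45 mm below gate_centre, knob 110 mm from the pivot (65 mm above the plate upright, 54 mm in a slot, there +-41 mm in x and +-31 mm in y from gate_centre). About 5 mm of play at the knob. About 2 N moves it; friction holds it where it is left; no spring or detent.
- stem (a point): Point on the lever's stem 46 mm from the pivot, about level with the gate plate: shows where in the H the lever is.
- shift (a joint): Fore-and-aft lean of the gear lever, rad. 0 = upright, in line with the neutral cross channel; positive = leaning away from the robot (the rocker's +x); about +0.39 and -0.39 hard against the slot ends. Starts anywhere from -0.35 to +0.35.
- select (a joint): Sideways lean of the gear lever, rad. 0 = middle of the cross channel; about -0.30 in the left leg (the rocker's +y), where it starts, and +0.30 in the right leg.
- green_dot: Green enamel disc, 13 mm across, flat on the gate plate, marking the wanted gear: beyond the far or the near end of the right leg (varies; a blue disc marks the other), at x = +33 or -33, y = -16 mm from gate_centre. Origin: its underside's centre. Red and yellow discs mark the left leg's ends.
- start_button (a joint): Travel of the white start button, m: 0 = up, 0.006 = fully down (5 N, springs back).
- start_button_top (a point): Centre of the top of the white start button (24 mm across, pressed straight down), on the deck between the gate and the tray.
- petri_0: Petri dish with lid, 60 mm across, 15 mm high, loose on the tray, near right. Origin: centre of its underside.
- petri_1: Petri dish like petri_0, on the tray, far right.
- petri_2: Petri dish like petri_0, on the tray, left.
- micro_rack: Small violet rack with micro tubes, 48 x 112 x 32 mm, loose on the bench to the right of the rocker. Origin: centre of its underside.

How it is judged:
On the way, in this order (a step that is already met when the one before it is completed fails the run):
1. the lever is fully home in the slot with the green dot (horizontal distance between stem and green_dot below 0.024 m and (value of joint shift above 0.34 rad or value of joint shift below -0.34 rad)), for 0.2 s.
2. the start button is pressed fully down (value of joint start_button above 0.0045 m), for 0.05 s.
At the end, for the whole second after the job is handed in: The lever rests fully home in the green dot's slot (leaning at least 0.34 rad fore or aft, stem within 24 mm of the dot), the start button has been pressed at least 4.5 mm while it was there and is up again (under 1.5 mm), and the dishes (15 mm) and the violet rack (20 mm) are where they stood (all of step 1 and value of joint start_button below 0.0015 m and velocity of joint shift between -0.05 and 0.05 rad/s and distance of each of petri_0, petri_1, petri_2 from where it was at the start of the episode below 0.015 m and distance of micro_rack from where it was at the start of the episode below 0.02 m); the robot touches nothing.
It fails at once if the start button is pressed while the lever is not home in the green slot (value of joint start_button above 0.003 m and (horizontal distance between stem and green_dot above 0.028 m or value of joint shift between -0.32 and 0.32 rad)).
It fails at once if a dish is pushed, lifted or carried (distance of any of petri_0, petri_1, petri_2 from where it was at the start of the episode above 0.015 m).
It fails at once if the violet rack is pushed, lifted or carried (distance of micro_rack from where it was at the start of the episode above 0.02 m).
It also fails if it takes over 48 s, if anything falls off the work surface, if the arm or the gripper's body presses on something with over 40 N, if the wrist force passes 120 N, or if a joint passes its speed limit or range.

## Working session

There is one attempt and no reset: what is moved stays moved. The work goes in short steps, Python scripts to look and compute and a shell command to move; the robot and the scene stay as the last step left them, time stands still between calls to the robot, and variables do not carry over. Pictures are saved under pics/ and viewed, at most 10 in all, crops included, and the job is handed in when it is done.

```bash
mkdir -p pics
python3 - <<'E'
from cell import r
import cv2,json
s=r.state();print(s)
for n in("scene","top"):
    p,d=r.camera(n);cv2.imwrite(f"pics/{n}0.png",p)
    import numpy as np;np.save(f"pics/{n}0.npy",d);print(n,r.camera_model(n))
E
```

```text
{'t': 0.0, 'joints': array([ 1.16078803,  0.68997675, -0.19445867,  1.56635723,  0.15728617,
        0.90246085, -0.21509406]), 'qd': array([ 0.00031418, -0.0005228 ,  0.00031868,  0.00103662, -0.00117556,
       -0.00078399,  0.00111503]), 'joint_torque': array([ 4.13399530e-04, -5.27562654e+01, -1.26712896e+00, -1.53427434e+01,
       -5.27334970e-02,  6.63076426e-03,  1.54942113e-04]), 'eef_pos': array([ 0.26817784, -0.56417638,  0.40390933]), 'ee_rot': array([-3.06285765e+00, -6.91106342e-01,  8.58371053e-04]), 'contact_force': array([ 0.91880284,  0.07396272, -0.34400648]), 'wrist_torque': array([-0.05715548,  0.02817916,  0.02463141]), 'finger_force': 0.0, 'opening': 0.08790332549285604}
scene {'fov_y': 54.31956050653046, 'cx': 281.48892031611024, 'cy': 216.5779194493509, 'R': array([[-0.62643818, -0.77934885, -0.0138049 ],
       [-0.47437429,  0.39523413, -0.78661237],
       [ 0.61850161, -0.48621533, -0.61729281]]), 't': array([0.32071283, 0.32136684, 0.68930988])}
top {'fov_y': 49.87939073446823, 'cx': 283.5536560842815, 'cy': 208.58276869145908, 'R': array([[-0.01821717, -0.99952819, -0.02472904],
       [-0.98949617,  0.02157078, -0.14294064],
       [ 0.14340662,  0.02186532, -0.98942228]]), 't': array([0.03561631, 0.50369383, 1.14628855])}
```

View pics/top0.png

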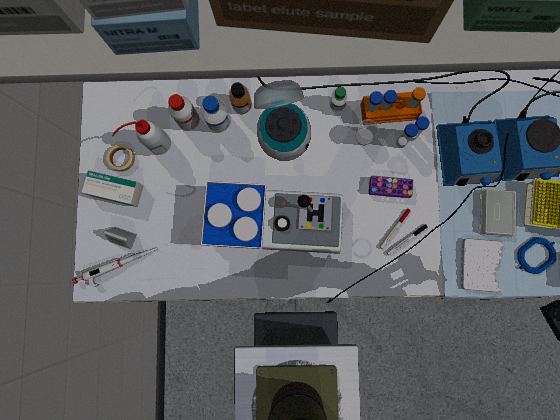

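View pics/scene0.png

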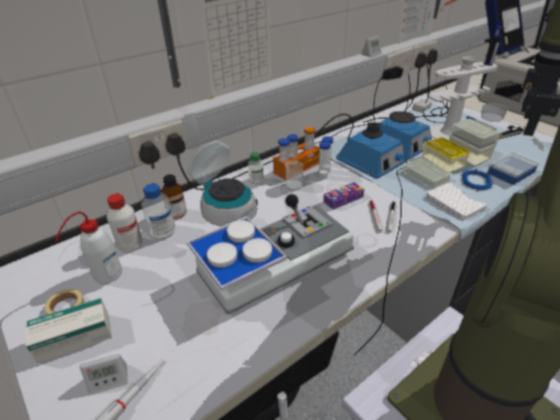

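The top view shows the rocker at about (273,216), the knob at about (304,201), far left, the button at about (283,224) and the rack at (391,187). I'll zoom in and take the colour masks.

```bash
cat > h.py <<'E'
import numpy as np,cv2
from cell import r
def K(n,h=420):
    m=r.camera_model(n);f=h/2/np.tan(np.radians(m["fov_y"])/2);return m,f
def ray(n,u,v,z):
    m,f=K(n);d=m["R"].T@np.array([(u-m["cx"])/f,(v-m["cy"])/f,1]);c=-m["R"].T@m["t"]
    return c+d*(z-c[2])/d[2]
def proj(n,X):
    m,f=K(n);c=m["R"]@np.array(X)+m["t"];return c[:2]/c[2]*f+[m["cx"],m["cy"]]
E
python3 - <<'E'
from h import *
p=cv2.imread("pics/top0.png");h=cv2.cvtColor(p,cv2.COLOR_BGR2HSV)
cv2.imwrite("pics/topc.png",cv2.resize(p[175:255,195:350],None,fx=5,fy=5,interpolation=cv2.INTER_CUBIC))
def blobs(name,lo,hi,z,x0=190,x1=430,y0=170,y1=260,amin=6):
    m=cv2.inRange(h,lo,hi);k=np.zeros_like(m);k[y0:y1,x0:x1]=m[y0:y1,x0:x1]
    n,l,st,c=cv2.connectedComponentsWithStats(k)
    for i in range(1,n):
        if st[i,4]>=amin: print(name,st[i],c[i].round(1),ray("top",*c[i],z).round(4))
blobs("green",(40,90,60),(85,255,255),.076,265,345)
blobs("blue",(100,120,60),(130,255,255),.076,268,345)
blobs("mat",(100,120,60),(130,255,255),.101,190,268,amin=200)
blobs("red",(0,120,60),(8,255,255),.076,268,345)
blobs("yellow",(20,120,80),(35,255,255),.076,268,345)
blobs("knob",(0,0,0),(179,255,45),.13,268,345)
blobs("violet",(125,60,40),(160,255,255),.032,350,430,amin=50)
E
```

```text
green [319 223   5   6  21] [320.8 225.6] [ 0.4533 -0.0682  0.076 ]
blue [320 198   5   5  21] [322.1 199.8] [ 0.5189 -0.0735  0.076 ]
mat [ 203  183   62   64 2103] [230.7 214.9] [0.4819 0.1553 0.101 ]
red [310 197   2   5   8] [310.6 198.6] [ 0.5226 -0.0444  0.076 ]
yellow [306 223   5   5  21] [308. 225.] [ 0.4556 -0.0361  0.076 ]
knob [297 195  16  14 146] [304.  201.2] [ 0.5078 -0.0263  0.13  ]
knob [307 204  17  18 176] [316.2 213.3] [ 0.4775 -0.0547  0.13  ]
knob [274 216  16  16 119] [281.5 223.6] [0.4546 0.029  0.13  ]
knob [309 251   7   1   7] [312. 251.] [ 0.3875 -0.0422  0.13  ]
violet [369 176  44  22 578] [390.4 186.7] [ 0.5569 -0.2568  0.032 ]
```

View pics/topc.png

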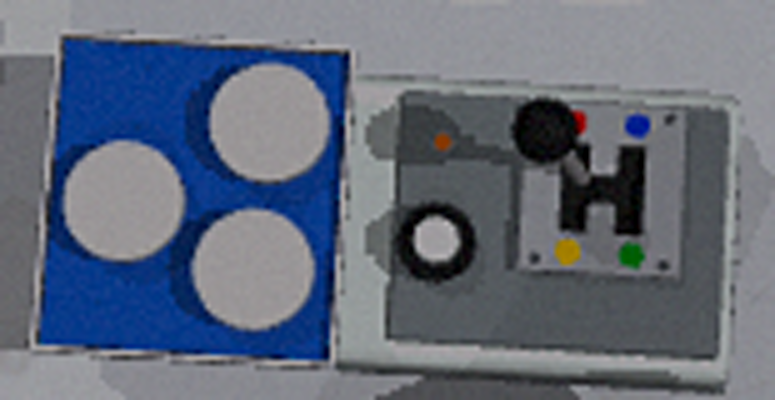

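The dot layout gives a gate yaw of about -0.08 rad. The green dot is at the near right and the lever is leaning far left. Next I'll triangulate the knob and button with the scene view and check heights.

Run:
```python
from h import *
d=np.load("pics/top0.npy");ds=np.load("pics/scene0.npy");p=cv2.imread("pics/scene0.png")
def dp(n,d,u,v):
    m,f=K(n);z=d[v,u];return (m["R"].T@(np.array([(u-m["cx"])/f*z,(v-m["cy"])/f*z,z])-m["t"])).round(3)
for u,v in[(304,201),(282,223),(276,223),(289,223),(285,130),(285,95),(300,240),(240,215),(222,205),(245,230)]:print(u,v,dp("top",d,u,v))
H=cv2.cvtColor(p,cv2.COLOR_BGR2HSV)
m=cv2.inRange(H,(0,0,0),(179,255,50));k=np.zeros_like(m);k[190:255,270:350]=m[190:255,270:350]
n,l,st,c=cv2.connectedComponentsWithStats(k)
for i in range(1,n):
    if st[i,4]>10:print(st[i],c[i].round(1))
def tri(a,b):
    A=[];B=[]
    for n,(u,v) in(("top",a),("scene",b)):
        M,f=K(n)
        for q,i in(((u-M["cx"])/f,0),((v-M["cy"])/f,1)):
            A.append(M["R"][i]-q*M["R"][2]);B.append(q*M["t"][2]-M["t"][i])
    return np.linalg.lstsq(np.array(A),np.array(B),rcond=None)
print(tri((304,201.2),(292,200.5)))
g=np.array([.4874,-.0549]);a=-.081;R=np.array([[np.cos(a),-np.sin(a)],[np.sin(a),np.cos(a)]])
for x,y,z in[(18,30,135),(0,31,133),(0,-31,133),(-41,-31,129)]:
    w=g+R@np.array([x,y])/1e3;print((x,y),w.round(4),proj("top",[*w,z/1e3]).round(1),proj("scene",[*w,z/1e3]).round(1))
for z in(.07,.08):print("but",ray("top",282.2,223,z))
cv2.imwrite("pics/sc.png",cv2.resize(p[185:295,190:360],None,fx=4.5,fy=4.5,interpolation=cv2.INTER_CUBIC))
```

```text
304 201 [ 0.505 -0.026  0.152]
282 223 [0.46  0.029 0.093]
276 223 [0.462 0.044 0.079]
289 223 [0.461 0.012 0.082]
285 130 [0.702 0.017 0.085]
285 95 [0.751 0.014 0.195]
300 240 [ 0.419 -0.015  0.067]
240 215 [0.481 0.132 0.103]
222 205 [0.505 0.174 0.118]
245 230 [0.442 0.118 0.116]
[286 196  11  12  97] [291.5 200.9]
[308 216   8   6  18] [310.4 218.4]
[278 238  16  10  82] [285.4 243.4]
(array([ 0.50586659, -0.02681732,  0.13664848]), array([2.33027434e-06]), np.int32(3), array([1.41454195, 1.30087944, 0.55794561]))
(18, 30) [ 0.5078 -0.0265] [304.1 200.8] [290.9 200.7]
(0, 31) [ 0.4899 -0.024 ] [303.3 208.3] [295.1 205.4]
(0, -31) [ 0.4849 -0.0858] [329.1 209.8] [316.9 196.2]
(-41, -31) [ 0.444  -0.0825] [328.2 227. ] [328.  206.2]
but [0.46264769 0.02890001 0.07      ]
but [0.46152213 0.02864294 0.08      ]
```

View pics/sc.png

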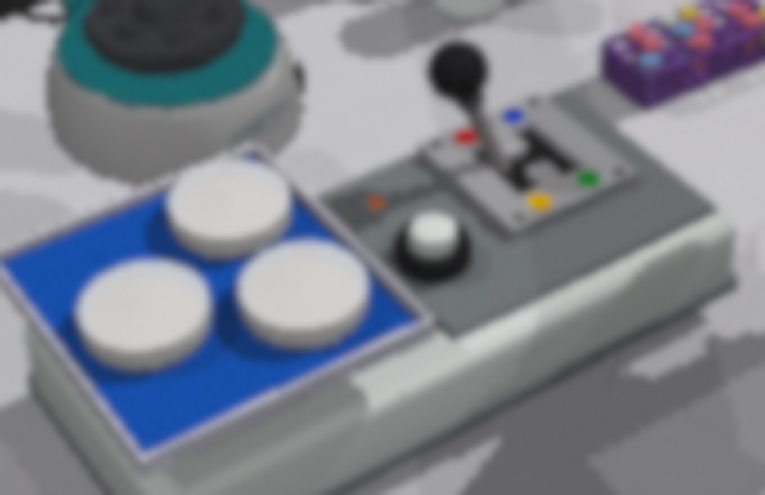

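The button top is at about (0.460, 0.028, 0.092). The knob is at about rocker (18,30) mm from the gate centre. I'll turn the tool 30° to square it with the rocker, close the fingers and travel high to the far side of the knob.

```bash
python3 -m inch '[[1,0,0,0,0,0,1],[0,0,1,0,0,0,1]]' >/dev/null 2>&1; python3 -c "
from h import *
s=r.state();print(s['t'],s['eef_pos'],s['ee_rot'],s['opening'])"
```

```text
0.2667 [ 0.26817316 -0.56452333  0.40386573] [-2.99118625 -0.51084022  0.04504335] 0.07687583484809304
```

My first row turned the tool about x instead of z, so I'll undo that and then make the z turn.

```bash
python3 -m inch '[[0,0,-1,0,0,0,1],[-1,0,0,0,0,0,1],[0,0,1,0,0,0,1],[0,0,1,0,0,0,1],[0,0,1,0,0,0,1],[0,0,1,0,0,0,1],[0,0,1,0,0,0,1],[0,0,0,0,0,0,1],[0,0,0,0,0,0,1]]'
cat >> h.py <<'E'
from scipy.spatial.transform import Rotation as Ro
g=np.array([.4874,-.0549]);a=-.081;RR=np.array([[np.cos(a),-np.sin(a)],[np.sin(a),np.cos(a)]])
def rep():
    s=r.state();M=Ro.from_rotvec(s["ee_rot"]).as_matrix();tip=s["eef_pos"]+M[:,2]*.166
    q=RR.T@(tip[:2]-g)
    print("t",s["t"],"tip",tip.round(4),"gate mm",(q*1e3).round(1),"toolx/z",M[:,0].round(3),M[:,2].round(3),"F",s["contact_force"].round(1),"open",round(s["opening"],4))
    return tip,M
def go(x,y,z): # units to a gate-frame target (mm), tip height z (mm)
    tip,M=rep();w=np.array([*(g+RR@np.array([x,y])/1e3),z/1e3]);print("units",(M.T@(w-tip)/.025).round(2))
E
python3 -c "
from h import *
go(60,30,238)"
```

```text
t: 1.02
eef_pos: [0.2685, -0.5642, 0.4044]
ee_rot: [-3.139, 0.12, 0.001]
contact_force: [-0.6, 0.8, -0.5]
opening: 0.0171
finger_force: 0.0
t 1.0167 tip [ 0.2683 -0.5642  0.2384] gate mm [-177.1 -525.3] toolx/z [ 0.997 -0.077 -0.001] [-0.001  0.001 -1.   ] F [-0.6  0.8 -0.5] open 0.0171
units [ 9.580e+00 -2.217e+01  2.000e-02]
```

```bash
python3 -m inch '[[0,0,0,0.5,-0.5,0,1],[0,0,0,0.5,-1,0,1],[0,0,0,0.5,-1,0,1],[0,0,0,0.5,-1,0,1],[0,0,0,0.5,-1,0,1],[0,0,0,0.5,-1,0,1],[0,0,0,0.5,-1,0,1],[0,0,0,0.5,-1,0,1],[0,0,0,0.5,-1,0,1],[0,0,0,0.5,-1,0,1],[0,0,0,0.5,-1,0,1],[0,0,0,0.5,-1,0,1],[0,0,0,0.5,-1,0,1],[0,0,0,0.5,-1,0,1],[0,0,0,0.5,-1,0,1],[0,0,0,0.5,-1,0,1],[0,0,0,0.5,-1,0,1],[0,0,0,0.5,-1,0,1],[0,0,0,0.5,-1,0,1],[0,0,0,0,-0.5,0,1]]'
python3 -c "
from h import *
go(60,30,116)"
```

```text
t: 2.68
eef_pos: [0.5453, -0.106, 0.4046]
ee_rot: [-3.137, 0.113, -0.004]
contact_force: [-0.1, 1.0, 0.6]
opening: 0.0002
finger_force: 0.0
t 2.6833 tip [ 0.5458 -0.1056  0.2386] gate mm [ 62.3 -45.8] toolx/z [ 0.997 -0.072  0.003] [ 0.003  0.002 -1.   ] F [-0.1  1.   0.6] open 0.0002
units [-0.08 -3.02  4.91]
```

```bash
python3 -m inch '[[0,0,0.08,0,-1,0,1],[0,0,0,0,-1,0,1],[0,0,0,0,-1,0,1],[0,0,0,0,0,0.9,1],[0,0,0,0,0,1,1],[0,0,0,0,0,1,1],[0,0,0,0,0,1,1],[0,0,0,0,0,1,1],[0,0,0,0,0,0,1]]' >/dev/null
python3 -c "
from h import *
go(43,30,116)
for n in('top','wrist'):
    p,d=r.camera(n);cv2.imwrite('pics/%s1.png'%n,p)
p=cv2.imread('pics/top1.png');cv2.imwrite('pics/top1c.png',cv2.resize(p[140:260,220:370],None,fx=4,fy=4))"
```

```text
t 3.4333 tip [ 0.5457 -0.0357  0.1124] gate mm [56.6 23.9] toolx/z [ 0.996 -0.087 -0.009] [-0.009 -0.    -1.   ] F [-0.8 -0.2  0. ] open 0.0007
units [-0.55 -0.24 -0.14]
```

View pics/wrist1.png

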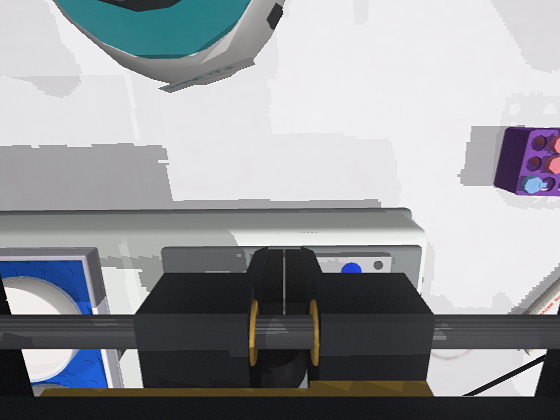

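The wrist view shows the fingertips closed at about (283,260), on the far side of the knob (dark, about (283,365)). The way is clear, so I'll push to neutral.

```bash
python3 -m inch '[[0,0,0,0,-0.2,0,1],[0,0,0,-0.3,0,0,1],[0,0,0,-0.3,0,0,1],[0,0,0,-0.2,0,0,1],[0,0,0,-0.2,0,0,1],[0,0,0,-0.2,0,0,1],[0,0,0,0,0,0,1]]'
cat >> h.py <<'E'
def knob():
    o=[]
    for n in("top","scene"):
        p,d=r.camera(n);m=cv2.inRange(cv2.cvtColor(p,cv2.COLOR_BGR2HSV),(0,0,0),(179,255,50))
        x0,x1,y0,y1=(285,350,185,240) if n=="top" else (275,345,180,225)
        k=np.zeros_like(m);k[y0:y1,x0:x1]=m[y0:y1,x0:x1];N,l,st,c=cv2.connectedComponentsWithStats(k)
        for i in range(1,N):
            if st[i,4]>40:
                print(n,st[i],c[i].round(1),"gate mm",(RR.T@(ray(n,*c[i],.135)[:2]-g)*1e3).round(1))
        cv2.imwrite("pics/%s_last.png"%n,p)
E
python3 -c "
from h import *
rep();knob()"
```

```text
t: 4.12
eef_pos: [0.5191, -0.0275, 0.2826]
ee_rot: [3.138, -0.138, -0.0]
contact_force: [1.9, 0.2, 2.2]
opening: 0.0007
finger_force: 0.6
t 4.1167 tip [ 0.519  -0.0276  0.1166] gate mm [29.3 29.8] toolx/z [ 0.996 -0.088 -0.   ] [-0. -0. -1.] F [1.9 0.2 2.2] open 0.0007
top [311 185  15  55 232] [320.9 208.9] gate mm [  0.9 -11.2]
top [329 185   7  55 128] [332.1 210.9] gate mm [ -2.5 -38.2]
top [342 185   5  29  85] [344.2 196.7] gate mm [ 33.6 -65.4]
scene [281 180  20  30 379] [290.2 194.1] gate mm [40.2 16.2]
```

```bash
python3 -m inch '[[0,0,0,-0.16,0,0,1],[0,0,0,0,0,0,1]]'
python3 -c "
from h import *
rep();p,d=r.camera('scene');cv2.imwrite('pics/s2.png',cv2.resize(p[170:250,250:360],None,fx=6,fy=6,interpolation=cv2.INTER_CUBIC))"
```

```text
t: 4.38
eef_pos: [0.5156, -0.0272, 0.2822]
ee_rot: [3.138, -0.139, -0.001]
contact_force: [0.8, 0.0, 0.7]
opening: 0.0005
finger_force: 0.7
t 4.3833 tip [ 0.5155 -0.0272  0.1162] gate mm [25.8 29.8] toolx/z [ 0.996 -0.088 -0.   ] [-0. -0. -1.] F [0.8 0.  0.7] open 0.0005
```

View pics/s2.png

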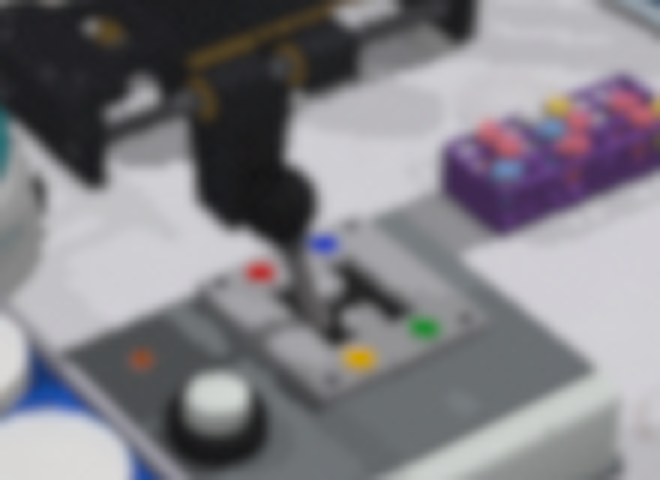

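The lever now stands at neutral in the left leg: knob at crop (281,203), stem in line with the cross channel. I'll go round to its left side.

```bash
python3 -m inch '[[0,0,0,0.5,0,0,1],[0,0,0,0,-0.7,0,1],[0,0,0,0,-1,0,1],[0,0,0,-0.5,0,0,1],[0,0,0,-1,0,0,1],[0,0,0,0,0,0,1]]'
python3 -c "
from h import *
go(0,64.5,116)"
```

```text
t: 4.93
eef_pos: [0.4899, 0.018, 0.2815]
ee_rot: [3.138, -0.136, -0.016]
contact_force: [-1.0, -0.7, -0.0]
opening: 0.0005
finger_force: 0.0
t 4.9333 tip [0.4882 0.0179 0.1155] gate mm [-5.1 72.6] toolx/z [ 0.996 -0.086 -0.01 ] [-0.01 -0.   -1.  ] F [-1.  -0.7 -0. ] open 0.0005
units [ 0.2   0.32 -0.02]
```

```bash
python3 -m inch '[[0,0,0,0.15,0.2,0,1],[0,0,0,0,0.3,0,1],[0,0,0,0,0.3,0,1],[0,0,0,0,0.3,0,1],[0,0,0,0,0.3,0,1],[0,0,0,0,0.3,0,1],[0,0,0,0,0,0,1]]'
python3 -c "
from h import *
rep();p,d=r.camera('scene');cv2.imwrite('pics/s3.png',cv2.resize(p[170:250,250:360],None,fx=6,fy=6,interpolation=cv2.INTER_CUBIC))"
```

```text
t: 5.52
eef_pos: [0.4947, -0.0279, 0.2822]
ee_rot: [3.137, -0.144, 0.0]
contact_force: [0.8, 0.9, 0.0]
opening: 0.0001
finger_force: 0.1
t 5.5167 tip [ 0.4948 -0.0281  0.1162] gate mm [ 5.2 27.3] toolx/z [ 0.996 -0.091  0.   ] [ 0.    -0.002 -1.   ] F [0.8 0.9 0. ] open 0.0001
```

View pics/s3.png

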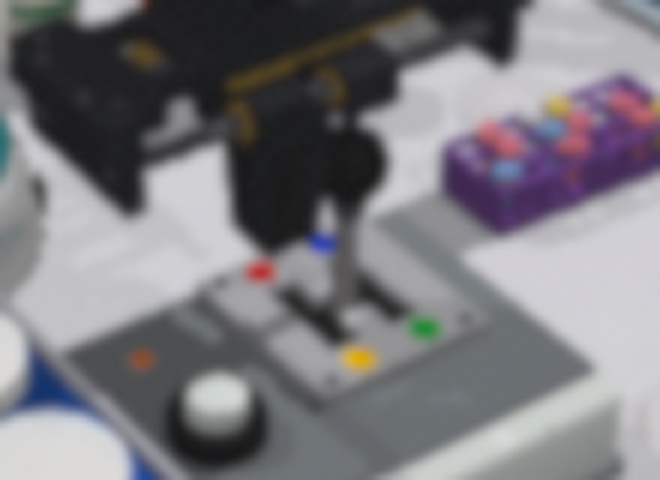

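The lever is upright in the cross channel, with the knob at crop (352,165). I'll carry on to the right leg.

```bash
python3 -m inch '[[0,0,0,-0.1,0.3,0,1],[0,0,0,0,0.3,0,1],[0,0,0,0,0.3,0,1],[0,0,0,0,0.1,0,1],[0,0,0,0,0,0,1]]'
python3 -c "
from h import *
rep();p,d=r.camera('scene');cv2.imwrite('pics/s4.png',cv2.resize(p[170:250,250:360],None,fx=6,fy=6,interpolation=cv2.INTER_CUBIC))"
```

```text
t: 5.98
eef_pos: [0.4897, -0.0513, 0.2821]
ee_rot: [3.138, -0.141, -0.001]
contact_force: [0.3, 0.5, 0.7]
opening: 0.0001
finger_force: 0.0
t 5.9833 tip [ 0.4896 -0.0514  0.1161] gate mm [1.9 3.7] toolx/z [ 0.996 -0.09  -0.001] [-0.001 -0.001 -1.   ] F [0.3 0.5 0.7] open 0.0001
```

View pics/s4.png

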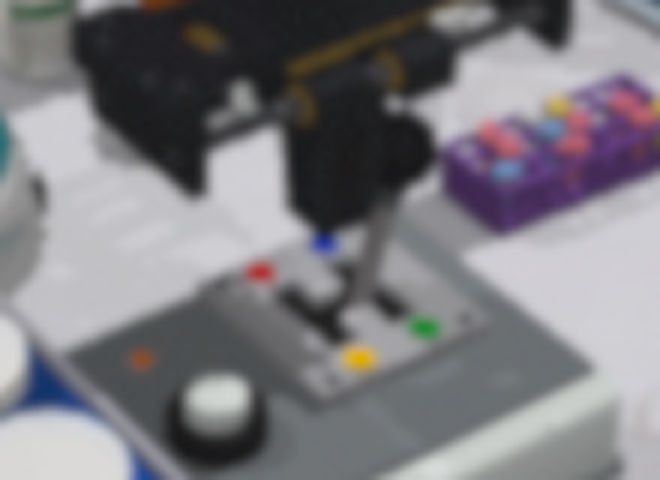

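The knob is at crop (402,150), which matches the right-leg neutral prediction. Next I'll nudge it, back off, go round to the far side and pull it home to the near end.

```bash
python3 -m inch '[[0,0,0,0,0.06,0,1],[0,0,0,0,-0.5,0,1],[0,0,0,1,0,0,1],[0,0,0,0.7,0,0,1],[0,0,0,0,1,0,1],[0,0,0,0,0.8,0,1],[0,0,0,0,0,0,1],[0,0,0,0,0,0,1]]'
python3 -c "
from h import *
go(-12,-30,114)"
```

```text
t: 6.7
eef_pos: [0.529, -0.0886, 0.2821]
ee_rot: [3.138, -0.142, -0.001]
contact_force: [0.0, -0.2, 0.4]
opening: 0.0004
finger_force: 0.0
t 6.7 tip [ 0.5289 -0.0887  0.1161] gate mm [ 44.1 -30.4] toolx/z [ 0.996 -0.09  -0.001] [-0.001 -0.001 -1.   ] F [ 0.  -0.2  0.4] open 0.0004
units [-2.24  0.01  0.09]
```

```bash
python3 -m inch '[[0,0,0,-0.3,0,0.05,1],[0,0,0,-0.3,0,0.04,1],[0,0,0,-0.3,0,0,1],[0,0,0,-0.3,0,0,1],[0,0,0,-0.3,0,0,1],[0,0,0,-0.3,0,0,1],[0,0,0,-0.3,0,0,1],[0,0,0,-0.15,0,0,1],[0,0,0,0,0,0,1]]'
python3 -c "
from h import *
rep()"
```

```text
t: 7.45
eef_pos: [0.4719, -0.0825, 0.2799]
ee_rot: [3.139, -0.138, -0.005]
contact_force: [0.8, 0.2, 0.7]
opening: 0.0006
finger_force: 0.2
t 7.45 tip [ 0.4714 -0.0825  0.1139] gate mm [-13.7 -28.8] toolx/z [ 0.996 -0.088 -0.003] [-0.003  0.    -1.   ] F [0.8 0.2 0.7] open 0.0006
```

```bash
python3 -m inch '[[0,0,0,-0.1,0,0,1],[0,0,0,-0.1,0,0,1],[0,0,0,0,0,0,1],[0,0,0,0,0,0,1],[0,0,0,0,0,0,1]]'
python3 -c "
from h import *
rep();p,d=r.camera('scene');cv2.imwrite('pics/s5.png',cv2.resize(p[170:250,250:360],None,fx=6,fy=6,interpolation=cv2.INTER_CUBIC))"
```

```text
t: 7.87
eef_pos: [0.4694, -0.0822, 0.28]
ee_rot: [-3.139, 0.138, -0.004]
contact_force: [5.4, -0.7, -4.0]
opening: 0.0002
finger_force: 2.6
t 7.8667 tip [ 0.4698 -0.0822  0.114 ] gate mm [-15.3 -28.6] toolx/z [ 0.996 -0.088  0.003] [ 0.003 -0.    -1.   ] F [ 5.4 -0.7 -4. ] open 0.0002
```

View pics/s5.png

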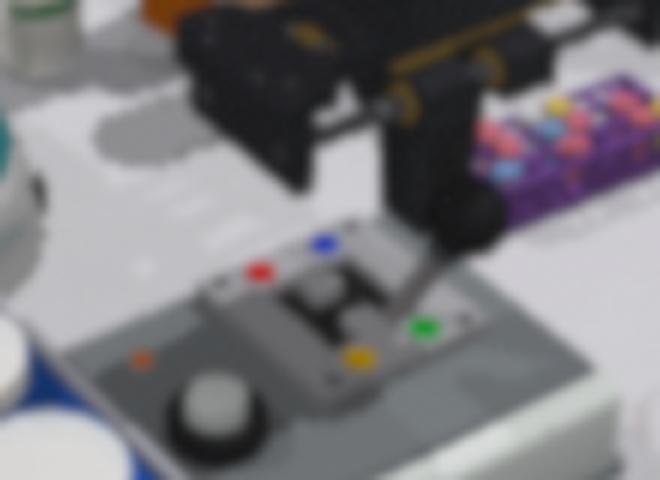

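The lever is against the end stop: 5 N, with the knob at crop (469,215), matching the prediction for home. I'll press it a little more, back off and raise the tool.

```bash
python3 -m inch '[[0,0,0,-0.15,0,0,1],[0,0,0,0,0,0,1],[0,0,0,0,0,0,1],[0,0,0,0.5,0,0,1],[0,0,0,0.7,0,0,1],[0,0,0,0,0,-1,1],[0,0,0,0,0,-1,1],[0,0,0,0,0,-1,1],[0,0,0,0,-1,0,1],[0,0,0,0,-1,0,1],[0,0,0,-0.5,-1,0,1],[0,0,0,-0.5,-1,0,1],[0,0,0,0,-0.4,0,1],[0,0,0,0,0,0,1],[0,0,0,0,0,0,1]]'
python3 -c "
from h import *
go(-34,83,100);knob()"
```

```text
t: 9.17
eef_pos: [0.4791, 0.0268, 0.3549]
ee_rot: [3.138, -0.138, -0.002]
contact_force: [0.8, -0.0, 0.3]
opening: 0.0004
finger_force: 0.0
t 9.1667 tip [0.4789 0.0267 0.1889] gate mm [-15.1  80.6] toolx/z [ 0.996 -0.088 -0.001] [-0.001 -0.001 -1.   ] F [ 0.8 -0.   0.3] open 0.0004
units [-0.75 -0.09  3.56]
top [ 285  185   49   54 1195] [308.2 206.1] gate mm [ 5.7 19.7]
scene [275 180  14  17 211] [281.3 187.1] gate mm [76.3 16.9]
scene [323 200  12  13 117] [327.9 206. ] gate mm [-46.2 -26. ]
```

The knob is home, at scene (327.9,206.0). I'll lower over the button.

```bash
python3 -m inch '[[0,0,0,-0.75,-0.15,0,1],[0,0,0,0,0,1,1],[0,0,0,0,0,1,1],[0,0,0,0,0,1,1],[0,0,0,0,0,0.4,1],[0,0,0,0,0,0,1],[0,0,0,0,0,0,1]]'
python3 -c "
from h import *
rep()"
```

```text
t: 9.85
eef_pos: [0.4612, 0.0312, 0.2697]
ee_rot: [3.137, -0.142, -0.002]
contact_force: [0.4, -0.7, 0.3]
opening: 0.0003
finger_force: 0.0
t 9.85 tip [0.461  0.0311 0.1037] gate mm [-33.3  83.6] toolx/z [ 0.996 -0.091 -0.001] [-0.001 -0.001 -1.   ] F [ 0.4 -0.7  0.3] open 0.0003
```

```bash
python3 -m inch '[[0,0,0,0,0,0.2,1],[0,0,0,0,0,0.2,1],[0,0,0,0,0,0,1],[0,0,0,0,0,0,1]]'
python3 -c "
from h import *
rep()"
```

```text
t: 10.18
eef_pos: [0.4611, 0.0325, 0.2602]
ee_rot: [3.138, -0.139, 0.001]
contact_force: [-0.1, 0.7, 0.1]
opening: 0.0006
finger_force: 0.0
t 10.1833 tip [0.4611 0.0325 0.0942] gate mm [-33.2  85. ] toolx/z [ 0.996 -0.088  0.   ] [ 0. -0. -1.] F [-0.1  0.7  0.1] open 0.0006
```

```bash
python3 -m inch '[[0,0,0,0,0,0.15,1],[0,0,0,0,0,0.15,1],[0,0,0,0,0,0.1,1],[0,0,0,0,0,0,1],[0,0,0,0,0,0,1]]'
python3 -c "
from h import *
rep()"
```

```text
t: 10.6
eef_pos: [0.4613, 0.0326, 0.2508]
ee_rot: [-3.138, 0.139, -0.003]
contact_force: [-1.6, 0.4, 13.0]
opening: 0.0001
finger_force: 6.6
t 10.6 tip [0.4616 0.0326 0.0848] gate mm [-32.8  85.2] toolx/z [ 0.996 -0.088  0.002] [ 0.002  0.    -1.   ] F [-1.6  0.4 13. ] open 0.0001
```

13 N is well past the 5 N spring, so the button has bottomed. I'll push slightly further to be sure, then retract.

```bash
python3 -m inch '[[0,0,0,0,0,0.06,1],[0,0,0,0,0,0,1],[0,0,0,0,0,0,1]]'; python3 -m inch '[[0,0,0,0,0,-0.5,1],[0,0,0,0,0,-1,1],[0,0,0,0,0,-1,1],[0,0,0,0,0,-1,1],[0,0,0,0,0,-1,1],[0,0,0,1,-1,0,1],[0,0,0,1,-1,0,1],[0,0,0,1,-1,0,1],[0,0,0,0,0,0,1],[0,0,0,0,0,0,1]]'
python3 -c "
from h import *
rep();knob();p,d=r.camera('scene');cv2.imwrite('pics/s6.png',cv2.resize(p[170:300,190:360],None,fx=4.5,fy=4.5,interpolation=cv2.INTER_CUBIC))"
```

```text
t: 10.85
eef_pos: [0.4611, 0.0326, 0.2505]
ee_rot: [-3.138, 0.139, -0.004]
contact_force: [-2.2, 1.1, 29.2]
opening: 0.0005
finger_force: 14.4
t: 11.68
eef_pos: [0.5429, 0.1024, 0.3604]
ee_rot: [-3.138, 0.134, -0.001]
contact_force: [-0.2, -1.5, 0.3]
opening: 0.0005
finger_force: 0.0
t 11.6833 tip [0.543  0.1026 0.1944] gate mm [ 42.7 161.4] toolx/z [ 0.996 -0.085  0.   ] [ 0.     0.001 -1.   ] F [-0.2 -1.5  0.3] open 0.0005
top [307 204  17  17 190] [314.8 211.7] gate mm [-6.8  3. ]
top [285 216   5  15  42] [287.  223.5] gate mm [-39.1  67.7]
top [321 221  13  13 136] [327.2 226.9] gate mm [-41.5 -28.2]
scene [323 200  12  13 118] [327.9 206. ] gate mm [-46.3 -25.9]
```

View pics/s6.png

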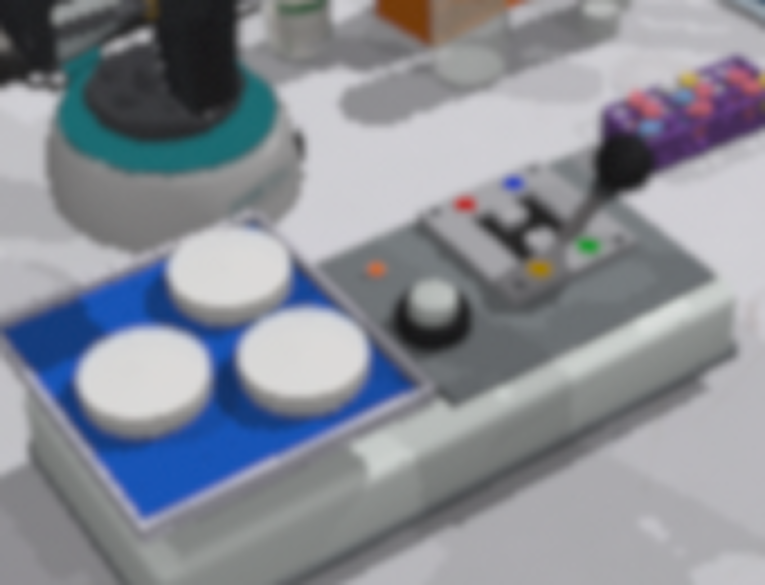

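The lever is home at the green dot (knob at crop (625,160)), the button at (432,305) is up again, and the dishes and rack haven't moved. The arm is clear, so I'll hand it in.

```bash
python3 -c "
from cell import r
print(r.finish_job())"
```

```text
the job is handed in; nothing more can be done
None
```

The job is handed in, but no verdict came back: the lever was pushed home to its stop in the green-dot slot, then the start button was pressed to its stop and sprang back, with the dishes and rack unmoved in the last picture.

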